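# Sort left-hand and right-hand cabinet door brackets

### The job

Two L-shaped steel brackets for the cabinet doors lie on the desk between two grey trays, one left-hand and one right-hand, mirror images of each other. Put each into the open compartment of the tray whose fixed sample bracket is of the same hand, lying flat on the tray's floor with its lug upright, and let go. The T-shaped plate farther off is neither hand and has no part in the job.

Things in the scene. Friction and masses are not known exactly. Their poses are not given: they have to be found in the camera images.
- left_bracket_mid (a point): Loose left-hand steel bracket, 0.1-0.2 kg. Flat L base 5 mm thick: long leg 80 x 24 mm along its x; at its +x end a foot 22 mm wide reaching to y = +45 mm (from above, footed end away from you, the foot points left). Lug on the long leg, 40 mm long (x), 10 thick (y), top 52 mm above underside: pinch it from above. Point: centre of the lug in plan, 26 mm above underside, z up. Any yaw.
- right_bracket_mid (a point): Loose right-hand steel bracket, 0.1-0.2 kg. Flat L base 5 mm thick: long leg 80 x 24 mm along its x; at its +x end a foot 22 mm wide reaching to y = -45 mm (from above, footed end away from you, the foot points right). Lug on the long leg, 40 mm long (x), 10 thick (y), top 52 mm above underside: pinch it from above. Point: centre of the lug in plan, 26 mm above underside, z up. Any yaw.
- left_tray_floor (a point): Grey tray (ledge black) for left-hand brackets, fixed, on either side of the desk. Compartment 150 x 150 mm inside, floor 4 mm above desk, walls 4 mm thick, 24 mm above floor. Past its +x wall a ledge carries a fixed left-hand sample, up to 62 mm above desk, lug 127 mm from this point, foot pointing back to the compartment at its +y end. Point: centre of compartment floor; x to the sample, z up.
- right_tray_floor (a point): Grey tray (ledge black) for right-hand brackets, fixed, on either side of the desk. Compartment 150 x 150 mm inside, floor 4 mm above desk, walls 4 mm thick, 24 mm above floor. Past its +x wall a ledge carries a fixed right-hand sample, up to 62 mm above desk, lug 127 mm from this point, foot pointing back to the compartment at its -y end. Point: centre of compartment floor; x to the sample, z up.
Things that resemble listed ones, but are neither listed nor needed, are in the scene too. What is shaped like the part that bears left_bracket_mid but purple is not meant. Leave any yellow look-alike of the part that bears right_bracket_mid alone.

How it is judged (in metres and radians):
At the end, for the whole second after the job is handed in: Each bracket is in the compartment of its own hand's tray: centre point within 70 mm of the compartment's centre along both tray axes and 18 to 34 mm above its floor (26 when flat), lug within about 10 degrees of upright, released and at rest (x of left_bracket_mid in the frame of left_tray_floor between -0.07 and 0.07 m and y of left_bracket_mid in the frame of left_tray_floor between -0.07 and 0.07 m and z of left_bracket_mid in the frame of left_tray_floor between 0.018 and 0.034 m and angle between each of left_bracket_mid, right_bracket_mid's own z axis and vertical below 0.17 rad and linear speed of each of left_bracket, right_bracket below 0.02 m/s and contact force between each of left_bracket, right_bracket and the fingers below 0.1 N and x of right_bracket_mid in the frame of right_tray_floor between -0.07 and 0.07 m and y of right_bracket_mid in the frame of right_tray_floor between -0.07 and 0.07 m and z of right_bracket_mid in the frame of right_tray_floor between 0.018 and 0.034 m); the robot touches nothing.
It also fails if it takes over 58 s, if anything falls off the work surface, if the arm or the gripper's body presses on something with over 40 N, if the wrist force passes 120 N, or if a joint passes its speed limit or range.

### The arm

A 6-joint arm with a two-finger parallel gripper is mounted at the origin on the work surface. World frame = base frame: x ahead of the robot, y to its left, z up, the work surface at z = 0. Lengths are in mm, angles in rad, forces in N, time in s.
With the tool pointing down it reaches from about 275 to 825 mm from the base axis. Payload 5.2 kg.
Tool frame: the origin (TCP) lies at the very end of the fingers, on their centre line; the grasp point (between the pads) lies 19 mm behind it; z points along the fingers, y is the direction in which the jaws open and shut (so a half turn about z gives the same grasp; the last joint's range is limited). The gripper opens to 93 mm and grips with 3 to 60 N. Pads are 15 mm wide; open, the fingers measure 128 mm over their backs; the gripper's body (75 mm by 188 mm) begins 65 mm behind the grasp point.
Start: joints at [1.13, 0.259, 1.535, -0, 1.348, -0.203], TCP at [129.538, 534.532, 218.653] pointing down, gripper open.
Joint ranges: [-3.14, 3.14], [-0.91, 2.08], [0.19, 2.58], [-1.22, 4.36], [0.22, 2.71], [-3.12, 3.12]. Speed limits (rad/s): [2.57, 2.57, 3.14, 3.14, 3.14, 3.14].

### API

Orientations are given as [roll, pitch, yaw] about the fixed x, y, z axes, in that order (R = Rz(yaw) Ry(pitch) Rx(roll)).
In Python, from bench import robot gives the robot as it stands. The module is installed in compiled form; this text tells all that it offers. Calls block until the motion is done:
- robot.move_ptp(position, orientation): joint-space move of the TCP to a pose.
- robot.move_linear(position, ori=None, speed=150, f_stop=None): straight line of the TCP; ori=None keeps the orientation; speed is the mean speed in mm/s. With f_stop (N) it stops when the force on the tool has changed by that much, and returns True; else False.
- robot.move_j(angles): joint-space move.
- robot.move_gripper(opening): opening from 0.0 (shut) to 1.0 (fully open); the grip force is fixed at half the most; returns when the fingers have stopped.
- robot.sleep(seconds).
- robot.inverse_kinematics(position, orientation): joint angles nearest the present ones, or None.
- robot.get_image(name): name is "side" or "top"; returns a dict with "img" (400x640x3 uint8, blue, green, red), "fovy" (degrees; the focal length in pixels is half the picture's height over the tangent of half this angle, whatever the lens; pixels are square), "cx", "cy" (the principal point, pixels), "eye" and "orientation" of the camera in the world. Camera axes: x right, y down, z forward; pixel columns grow to the right and rows downward; lengths in mm; the calibration is good to about 2 mm. A picture is of the moment at which its call begins. There is no depth.
A pose or a line that the arm cannot do raises robot.MotionError and nothing moves.
- robot.hand_in(): hands the job in, once; it reports no verdict.
Readings, each from a call of its own:
- robot.current_t(): time.
- robot.current_qpos(): joint angles.
- robot.current_joint_vel(): joint speeds.
- robot.current_joint_efforts(): joint torques, N m.
- robot.current_tcp_pos(): TCP position.
- robot.current_eef_rot(): TCP orientation.
- robot.current_contact_force(): force on the tool from outside, world axes, zero at the start.
- robot.current_ft_torque(): the same for the moment, N m.
- robot.current_gripper_width(): opening from 0.0 (shut) to 1.0 (fully open).
Only numpy, scipy, OpenCV 4.12 (cv2) and the standard library are available. Lean on these libraries where they do the work, as an engineer would, in place of code of your own. Each camera call takes 0.05 s, during which the arm holds its last target.

## Working session

There is one attempt and no reset: what is moved stays moved. The work goes in short steps, each a Python script; the robot and the scene stay as the last script left them, time stands still between calls to the robot, and variables do not carry over. Pictures are saved under pics/ and viewed, and the job is handed in when it is done.

```bash
mkdir -p pics; python3 - <<'E'
from bench import robot
import cv2
for n in ("top","side"):
    d=robot.get_image(n); cv2.imwrite(f"pics/{n}0.png",d["img"])
    print(n,{k:v for k,v in d.items() if k!="img"})
print(robot.current_t(),robot.current_eef_rot())
E
```

```text
top {'fovy': 52.60730213163431, 'cx': 317.49193588336504, 'cy': 196.2876128236832, 'eye': array([370.04451671,   6.33313827, 841.94708438]), 'orientation': array([-2.93732429,  0.00303866, -1.62553586])}
side {'fovy': 42.09707780189886, 'cx': 319.8257391367031, 'cy': 199.14600177341103, 'eye': array([ 154.76010551, -764.88964444,  954.47638393]), 'orientation': array([-2.38704334,  0.01567102, -0.48540135])}
0.1 [-3.13998197e+00 -3.27607360e-04  2.90379437e+00]
```

View pics/top0.png

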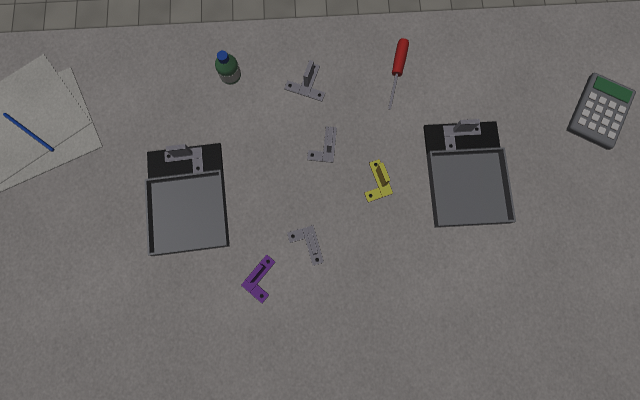

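View pics/side0.png

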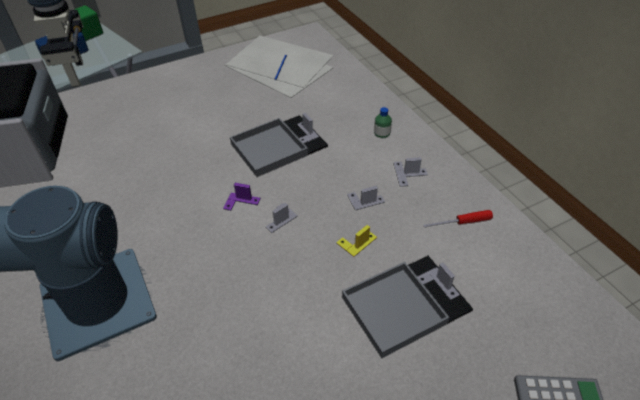

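The top picture shows grey brackets at about (323,145) and (308,243), a grey T at (305,83), purple and yellow look-alikes at (258,278) and (379,181), and trays at (187,213) and (470,188). I'll zoom in to tell the hands apart.

```bash
python3 - <<'E'
import cv2,numpy as np
t=cv2.imread("pics/top0.png")
def c(x,y,w,h,s):return cv2.resize(t[y:y+h,x:x+w],None,fx=s,fy=s,interpolation=cv2.INTER_CUBIC)
cv2.imwrite("pics/cA.png",np.hstack([c(285,115,60,60,6.6),c(280,215,60,60,6.6)]))
cv2.imwrite("pics/cT.png",np.hstack([c(140,135,100,125,4),c(420,115,100,125,4)]))
E
```

```text
(no output)
```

View pics/cA.png

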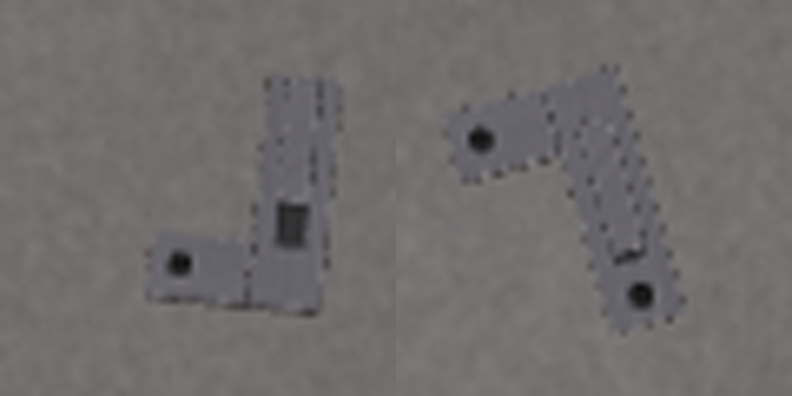

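View pics/cT.png

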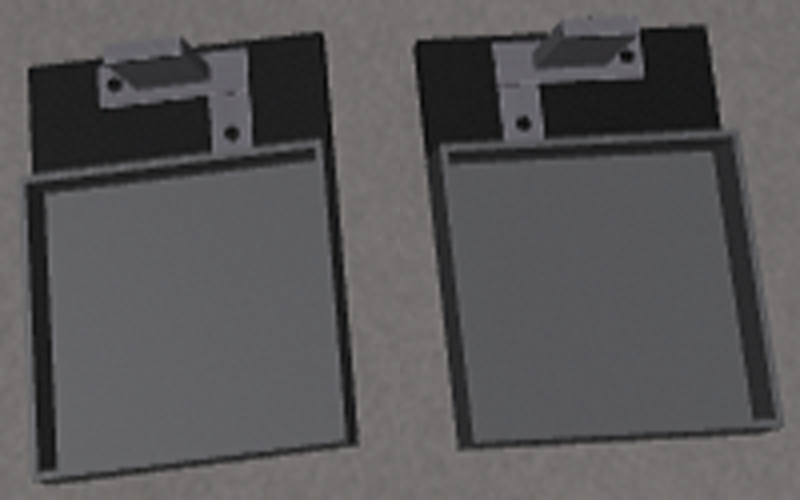

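From above the picture reads +x up and +y left.
- Bracket (308,243): footed end up, foot pointing left, so it is left-hand.
- Bracket (323,145): footed end down, foot pointing left. Turned half round the foot points right, so it is right-hand.
- Tray (187,213): its sample's foot is at the right end (the tray's -y), so it is the right-hand tray.
- Tray (470,188): its sample's foot is at the left end (+y), so it is the left-hand tray.

So each bracket has to cross over. Next I'll fit the poses and overlay them on both views.

```bash
cat > h.py <<'E'
import numpy as np,cv2
from scipy.spatial.transform import Rotation as R
from scipy.optimize import least_squares
CAM={"top":(52.60730213163431,317.49193588336504,196.2876128236832,[370.04451671,6.33313827,841.94708438],[-2.93732429,0.00303866,-1.62553586]),
"side":(42.09707780189886,319.8257391367031,199.14600177341103,[154.76010551,-764.88964444,954.47638393],[-2.38704334,0.01567102,-0.48540135])}
def proj(P,c):
    fy,cx,cy,e,o=CAM[c]; f=200/np.tan(np.radians(fy)/2)
    q=(np.asarray(P,float)-e)@R.from_euler("xyz",o).as_matrix()
    return np.c_[cx+f*q[:,0]/q[:,2],cy+f*q[:,1]/q[:,2]]
def world(p,L):
    x,y,a=p; L=np.asarray(L,float);c,s=np.cos(a),np.sin(a)
    return np.c_[x+c*L[:,0]-s*L[:,1],y+s*L[:,0]+c*L[:,1],L[:,2]]
def fit(L,px,p0,c="top"):
    r=least_squares(lambda p:(proj(world(p,L),c)-px).ravel(),p0,x_scale=[10,10,.1])
    return r.x,np.sqrt((r.fun**2).mean())
def brk(s):
    base=[(-40,-12*s,5),(40,-12*s,5),(40,45*s,5),(18,45*s,5),(18,12*s,5),(-40,12*s,5)]
    lug=[(-20,-5,52),(20,-5,52),(20,5,52),(-20,5,52)]
    return [base,lug]
def tray():
    return [[(a*79,b*79,28) for a,b in((1,1),(1,-1),(-1,-1),(-1,1))]]
E
cat > fit.py <<'E'
from h import *
A=lambda u,s,o:(np.array(u,float)+.5)/s-.5+o
b=lambda s:[(40,45*s,5),(18,45*s,5),(40,-12*s,5),(18,12*s,5),(-40,12*s,5)]
pr=A([(148,300),(155,235),(320,313),(250,240),(268,78)],6.6,np.array([285,115]))
pl=A([(50,118),(69,184),(219,68),(164,160),(219,332),(287,303)],6.6,np.array([280,215]))
rb,e1=fit(b(-1),pr,[470,0,3.1]); lb,e2=fit(b(1)+[(-40,-12,5)],pl,[300,0,0.2])
T=tray()[0]
rt,e3=fit(T,A([(27,180),(322,142),(355,443),(38,481)],4,np.array([140,135])),[350,300,0])
lt,e4=fit(T,A([(30,148),(338,133),(380,425),(62,443)],4,np.array([420,115])),[350,-300,0])
for n,v,e in(("lb",lb,e2),("rb",rb,e1),("lt",lt,e4),("rt",rt,e3)):print(n,v.round(3),round(e,2))
np.savez("fit.npz",lb=lb,rb=rb,lt=lt,rt=rt)
for c in("top","side"):
    im=cv2.resize(cv2.imread(f"pics/{c}0.png"),None,fx=5,fy=5,interpolation=cv2.INTER_CUBIC)
    for p,S,col in((lb,brk(1),(0,255,0)),(rb,brk(-1),(0,255,255)),(lt,tray(),(0,255,0)),(rt,tray(),(0,255,255))):
        for s in S: cv2.polylines(im,[np.round((proj(world(p,s),c)+.5)*5-.5).astype(int)],True,col,1)
    def crop(p,r=35):
        q=proj([[p[0],p[1],20]],c)[0]*5; x,y=(q-r*5).astype(int); return im[max(y,0):y+r*10,max(0,x):x+r*10]
    cv2.imwrite(f"pics/ov_{c}b.png",np.hstack([crop(lb),crop(rb)]))
    cv2.imwrite(f"pics/ov_{c}t.png",cv2.resize(np.hstack([crop(lt,60),crop(rt,60)]),None,fx=.65,fy=.65))
E
python3 fit.py
```

```text
lb [4.4236e+02 1.4647e+01 2.3800e-01] 0.6
rb [657.847 -32.155   3.002] 0.26
lt [ 5.43346e+02 -3.16182e+02 -7.00000e-03] 0.83
rt [5.21241e+02 2.69130e+02 7.70000e-02] 0.65
```

View pics/ov_topb.png

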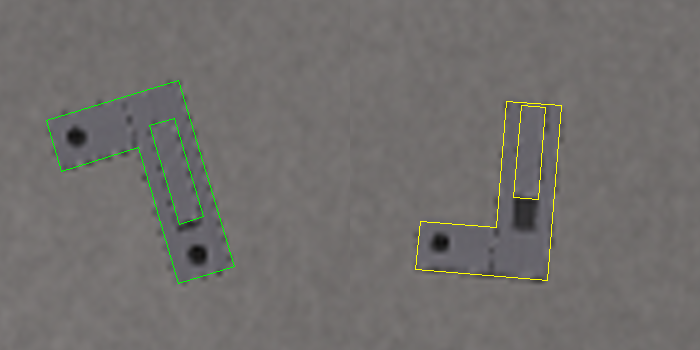

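View pics/ov_sideb.png

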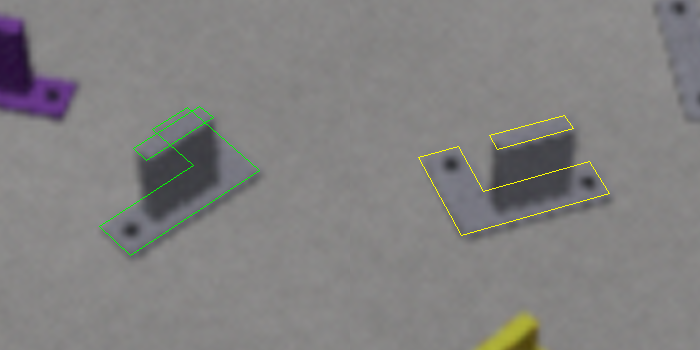

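View pics/ov_topt.png

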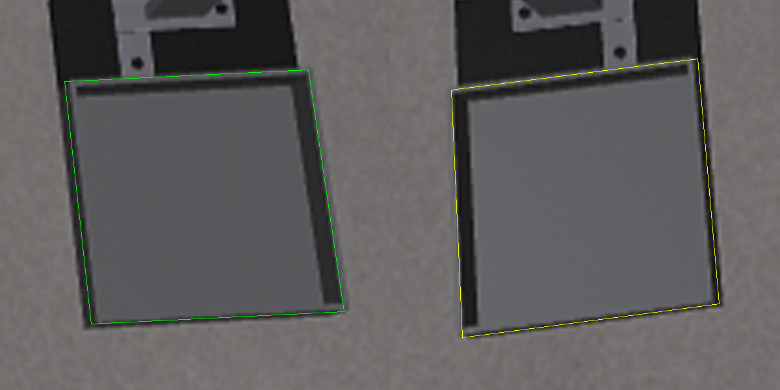

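View pics/ov_sidet.png

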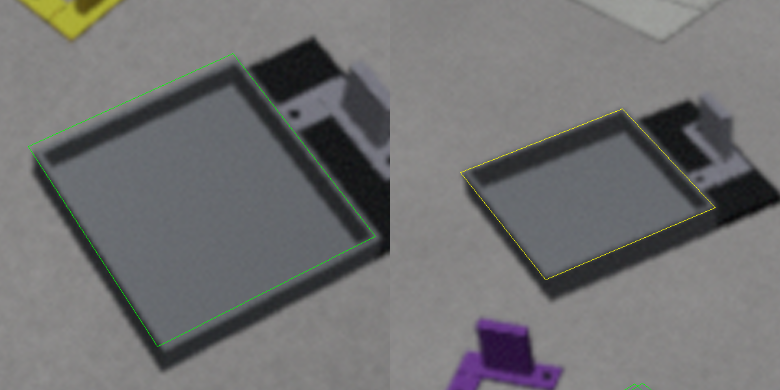

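The fits agree with both views within about 2 mm: green outlines for the left bracket and left tray, yellow for the right. The purple and yellow look-alikes are well clear. I'll pick the left bracket first.

```bash
cat > mv.py <<'E'
from bench import robot
from h import *
F=np.load("fit.npz")
st=lambda m:print(m,"t",round(robot.current_t(),2),"w",round(robot.current_gripper_width()*93,1),"tcp",np.round(robot.current_tcp_pos(),1),"F",np.round(robot.current_contact_force(),1))
def norm(a): return (a+np.pi/2)%np.pi-np.pi/2
def pick(p):
    x,y,a=p; o=[np.pi,0,norm(a)]
    robot.move_ptp([x,y,160],o); robot.move_gripper(.5)
    print("contact",robot.move_linear([x,y,20],speed=150,f_stop=15)); st("at")
    robot.move_gripper(0); st("shut")
    robot.move_linear([x,y,170],speed=150); st("lifted")
E
python3 - <<'E'
from mv import *
pick(F["lb"])
for n in("top","side"): cv2.imwrite(f"pics/{n}1.png",robot.get_image(n)["img"])
E
```

```text
contact False
at t 4.27 w 46.5 tcp [442.9  14.5  20.6] F [-0.4 -0.1 -0.6]
shut t 4.93 w 10.1 tcp [442.4  14.7  20. ] F [0.8 1.1 0.8]
lifted t 6.08 w 9.9 tcp [441.6  14.8 169.2] F [ 0.2 -0.6 -0.8]
```

View pics/side1.png

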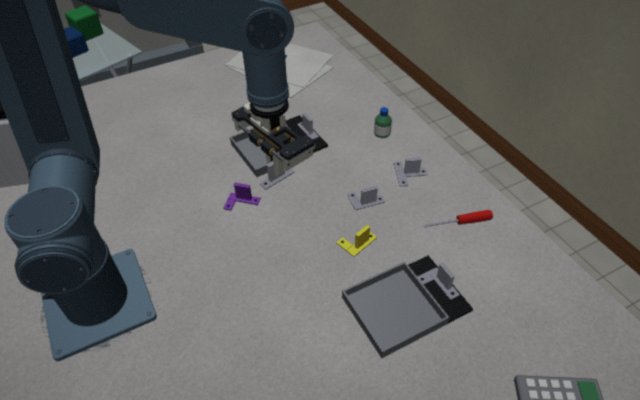

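The side picture shows the left bracket hanging upright in the jaws at (278,180), and its old spot at (281,217) is empty. The jaw width of 9.9 mm matches the lug. Next: place it in the tray at the right, then check.

```bash
cat >> mv.py <<'E'
def place(p,dyaw=0):
    x,y,a=p; o=[np.pi,0,norm(a)]
    robot.move_ptp([x,y,170],o)
    robot.move_linear([x,y,40],speed=150)
    print("contact",robot.move_linear([x,y,23],speed=25,f_stop=6)); st("down")
    robot.move_gripper(.45); st("open")
    robot.move_linear([x,y,170],speed=150); st("up")
E
python3 - <<'E'
from mv import *
place(F["lt"])
x,y,a=F["rb"]
robot.move_ptp([x,y,160],[np.pi,0,norm(a)]); st("over rb")
for n in("top","side"): cv2.imwrite(f"pics/{n}2.png",robot.get_image(n)["img"])
E
```

```text
contact True
down t 9.12 w 9.9 tcp [ 543.1 -316.    24. ] F [-0.5  0.2  3.1]
open t 9.83 w 41.8 tcp [ 542.5 -315.5   23.3] F [-0.4 -0.3  0. ]
up t 10.96 w 41.9 tcp [ 542.8 -315.7  168.9] F [ 1.3 -0.2  0.2]
over rb t 12.13 w 41.9 tcp [657.7 -33.3 159.7] F [-0.   0.7 -0.2]
```

View pics/side2.png

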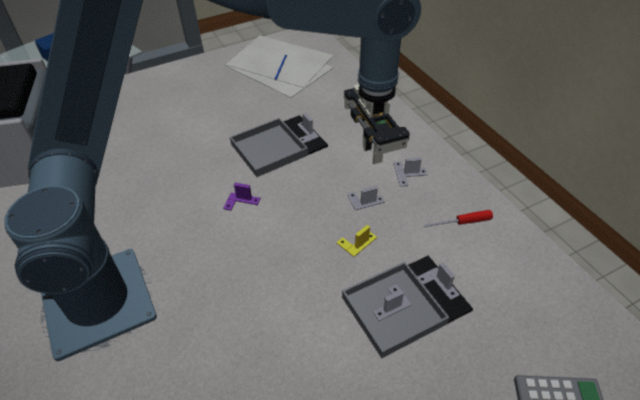

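View pics/top2.png

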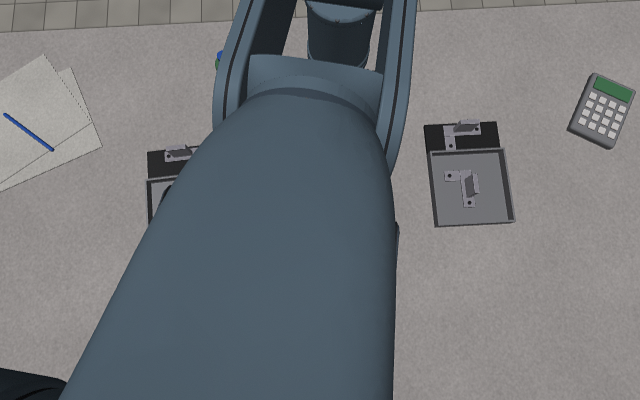

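The left bracket stands upright in the left-hand tray, at (392,298) in the side view and (467,185) in the top view. The right bracket hasn't moved. Now for the right one.

```bash
python3 - <<'E'
from mv import *
pick(F["rb"])
cv2.imwrite("pics/side3.png",robot.get_image("side")["img"])
assert 8<robot.current_gripper_width()*93<12
place(F["rt"])
robot.move_j([1.13,.259,1.535,0,1.348,-.203]); st("home")
ims=[robot.get_image(n)["img"] for n in("top","side")]
for n,i in zip(("top","side"),ims): cv2.imwrite(f"pics/{n}4.png",i)
cv2.imwrite("pics/both4.png",cv2.resize(np.vstack(ims),None,fx=.75,fy=.75))
E
python3 - <<'E'
import cv2,numpy as np
from h import *
F=np.load("fit.npz")
o=[]
for c in("top","side"):
    t=cv2.imread(f"pics/{c}4.png"); r=[]
    for k in("lt","rt"):
        q=proj([[*F[k][:2],20]],c)[0].astype(int); r.append(cv2.resize(t[q[1]-55:q[1]+55,q[0]-65:q[0]+65],None,fx=2.7,fy=2.7,interpolation=cv2.INTER_CUBIC))
    o.append(np.hstack(r))
cv2.imwrite("pics/fin.png",np.vstack(o))
E
```

```text
contact False
at t 13.92 w 46.4 tcp [658.7 -32.3  21.1] F [-0.6  0.   0.3]
shut t 14.58 w 9.9 tcp [657.8 -32.1  20.1] F [-0.3  0.8  1.6]
lifted t 15.73 w 10.0 tcp [657.1 -32.  168.7] F [ 0.5  0.4 -2. ]
contact True
down t 18.67 w 10.0 tcp [520.9 269.1  24. ] F [-0.7 -0.4  3.8]
open t 19.38 w 41.7 tcp [520.1 268.8  23.3] F [ 0.6 -0.5 -0.3]
up t 20.51 w 42.0 tcp [520.6 268.9 169. ] F [-0.2 -0.4 -0. ]
home t 22.24 w 41.9 tcp [130.2 534.4 218.1] F [ 0.3 -0.4 -0.7]
```

View pics/fin.png

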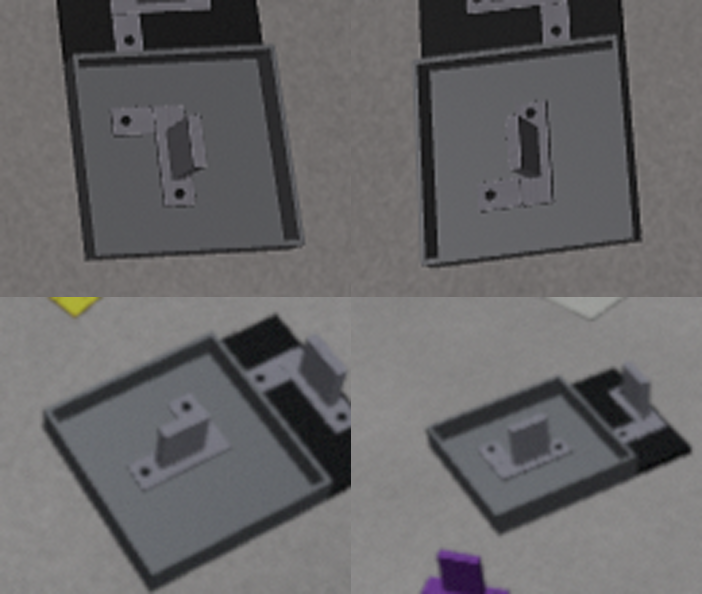

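View pics/both4.png

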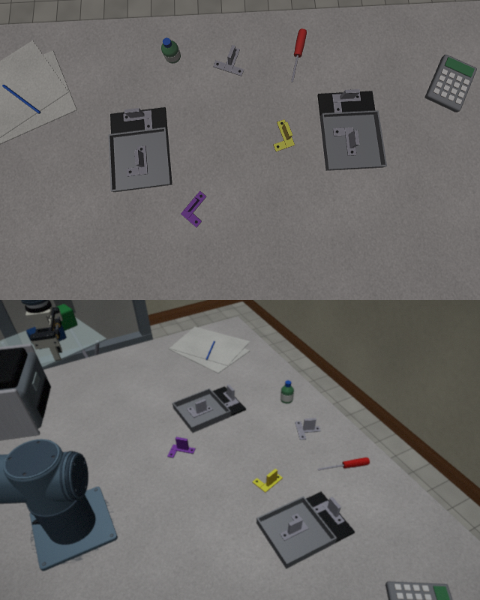

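Both brackets lie flat near the centre of their compartments with the lug upright, and each one's hand matches its tray's sample. The yellow, purple and T parts haven't moved, so I'm handing in.

```bash
python3 - <<'E'
from bench import robot
robot.hand_in(); print(robot.current_t())
E
```

```text
the job is handed in; nothing more can be done
the job is handed in; nothing more can be done
```

The job is done and handed in: both brackets are in the trays of their own hand. I moved the left-hand bracket to the tray on the robot's right (-y side) and the right-hand bracket to the tray on its left (+y side). I pinched each by the lug, set it down until it touched the floor, and released it.

**Last checks:** The final pictures from both cameras show each bracket flat near its compartment centre, lug upright, and matching its sample. Both touched down at the tool height expected for the tray floor (24 mm). The arm was back at its start pose, clear of everything, at about 22 s of the 58 s allowed. The T-plate and the purple and yellow look-alikes were not touched. No check failed or disagreed, but I judged the final bracket positions by eye and did not refit them. Handing in gives no verdict.

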